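# Sort the heat sinks into their trays and the clamp jig

### The arm

A 7-joint arm with a two-finger parallel gripper is mounted at the origin on the work surface. World frame = base frame: x ahead of the robot, y to its left, z up, the work surface at z = 0. Lengths are in m, angles in rad, forces in N, time in s.
With the tool pointing down it reaches from about 0.35 to 0.775 m from the base axis. Payload 3.1 kg.
Tool frame: the origin (TCP) lies at the very end of the fingers, on their centre line; the grasp point (between the pads) lies 19 mm behind it (grip_depth is the distance from the TCP to the grasp point, in m); z points along the fingers, y is the direction in which the jaws open and shut (so a half turn about z gives the same grasp; the last joint's range is limited). The gripper opens to 85 mm and grips with 20 to 120 N. Pads are 22 mm wide; open, the fingers measure 114 mm over their backs; the gripper's body (76 mm by 85 mm) begins 54 mm behind the grasp point. The pads swing forward as they close: fully open they stand 13 mm farther back than shut.
Start: joints at [-1.222, 0.311, 0.014, 1.512, -0.004, 1.319, -0.027], TCP at [0.209, 0.509, 0.231] pointing down, gripper open.
Joint ranges: [-2.7, 2.7], [-0.3, 1.91], [-1.27, 1.3], [0.12, 2.57], [-1.44, 4.58], [0.2, 2.03], [-3.05, 3.05]. Speed limits (rad/s): [2.79, 2.79, 3.14, 3.14, 3.14, 3.14, 3.14].

### API

Orientations are given as a unit quaternion [x, y, z, w].
In Python, from rig import get_obs, get_image, job_done, grip_depth gives the robot as it stands. The module is installed in compiled form; this text tells all that it offers.
- The arm moves only by the tool drive_tool, never from a script. Its argument "steps" is a list of rows, each a list of 3 entries, a list of its own where there are three numbers: the shift along the tool's x, y, z in m, then the turn, a rotation vector about the tool's x, y, z in degrees, then the closure, from 0 (fully open) to 1 (shut). A call has 1 to 5 rows; each row shifts and turns the commanded pose from where the row before left it, along the tool's axes as they then stand; what a row does not reach is not made up. A row lasts 1/10 s, in which the tool goes at most 50 mm and 8.59 degrees, less where a joint would pass 70% of its speed; a pose out of reach is approached as far as the arm can. A call is refused whole if a number of a shift passes 0.05 or a number of a turn 8.59, either way. A call with a gripper value outside its range is refused whole. The fingers move at their own pace and stop on an object; "grip_force" is the grip in N (left out, the last holds). Time passes only in rows, so rows that do not move let the fingers close. It gives the time, the measured TCP pose, the force and the opening at its end, in the units of the state.
- get_obs(): the state, without advancing time (a new reading comes with each control period).
- get_image(name): name is "scene" or "top" or "wrist"; returns a dict with "img" (480x640x3 uint8, red, green, blue), "fx", "fy", "cx", "cy" (pixels), "origin" and "rotation" of the camera in the world. Camera axes: x right, y down, z forward; pixel columns grow to the right and rows downward; lengths in m; the calibration is good to about 2 mm. A picture is of the moment at which its call begins. There is no depth.
- job_done(): hands the job in, once; it reports no verdict.
The state is a dict: "t": time; "joints": joint angles; "joint_velocities": joint speeds; "effort": joint torques, N m; "tool_pos": TCP position; "tool_rot": TCP orientation; "ft_force": force on the tool from outside, world axes, zero at the start; "moment": the same for the moment, N m; "gripper_width": finger opening in m.
Only numpy, scipy, OpenCV 4.12 (cv2) and the standard library are available. Lean on these libraries where they do the work, as an engineer would, in place of code of your own. Each camera call takes 0.05 s, during which the arm holds its last target. There are 200 camera calls.

### The job

Pick the four finned aluminium heat sinks from the blue mat: lay the short, the medium and the long plain one, fins up, each flat in the black tray of its own length, and slide the one with the flat tongue into the jig, its tongue going under the steel bar until the fins meet the bar. Leave the capacitor and the transformer where they stand.

Things in the scene. Friction and masses are not known exactly. Their poses are not given: they have to be found in the camera images.
- sink_short: Sizes in mm. Loose bare-aluminium heat sink, the shortest of the three plain ones: a finned block 40 long (along its x) x 30 wide (y) x 36 tall (z), thin upright fins along x with flat outer sides, lying fins up on the mat; origin at the centre of its underside. Can be gripped across its 30 mm width high up, fingertips about 11 mm above its underside.
- sink_medium: Sizes in mm. Loose bare-aluminium heat sink, the middle one of the three plain ones: a finned block 60 long (along its x) x 30 wide (y) x 36 tall (z), thin upright fins along x with flat outer sides, lying fins up on the mat; origin at the centre of its underside. Can be gripped across its 30 mm width high up, fingertips about 11 mm above its underside.
- sink_long: Sizes in mm. Loose bare-aluminium heat sink, the longest of the three plain ones: a finned block 80 long (along its x) x 30 wide (y) x 36 tall (z), thin upright fins along x with flat outer sides, lying fins up on the mat; origin at the centre of its underside. Can be gripped across its 30 mm width high up, fingertips about 11 mm above its underside.
- sink_tongue: Sizes in mm. Loose aluminium heat sink with a tongue, fins up: finned block 40 long x 30 wide x 36 tall; from its front runs a flat tongue 5 thick, 30 wide, 32 long, flush with the underside. Origin on the underside, mid-width, at the step: block from x = -40 to 0 (grip across its width at x = -20, tips 11 above the underside), tongue from x = 0 to +32; z up.
- tray_short: Sizes in mm. Fixed shallow black open tray, the shortest of three: inside 56 long (x) x 46 wide (y), outside 62 x 52, walls 3 thick with their top 10 above the mat, floor 3 thick; origin at the centre of its underside on the mat; takes the short heat sink with about 8 to spare all round, the sink's x along the tray's x (either way round).
- tray_medium: Sizes in mm. Fixed shallow black open tray, the middle one of three: inside 76 long (x) x 46 wide (y), outside 82 x 52, walls 3 thick with their top 10 above the mat, floor 3 thick; origin at the centre of its underside on the mat; takes the medium heat sink with about 8 to spare all round, the sink's x along the tray's x (either way round).
- tray_long: Sizes in mm. Fixed shallow black open tray, the longest of three: inside 96 long (x) x 46 wide (y), outside 102 x 52, walls 3 thick with their top 10 above the mat, floor 3 thick; origin at the centre of its underside on the mat; takes the long heat sink with about 8 to spare all round, the sink's x along the tray's x (either way round).
- jig: Sizes in mm. Fixed: dark plate 4 thick, 80 wide (y), x -62 to +40, crossed along y by a steel bar (x 0 to 14, 14 to 24 above the mat, screw heads to 27) on posts 46 apart: slot 10 high, 46 wide, open front and back. Origin at mat level below the bar's front face, mid-width. Tongue enters along +x; home: sink origin at jig x 0, y 0, z 4, x axes alike, fins touching the bar.
- capacitor: Sizes in mm. Loose bystander: upright dark-blue round can capacitor, 35 in diameter, 50 tall; origin at the centre of its underside, z up.
- transformer: Sizes in mm. Loose bystander: small transformer, dark core 30 x 44 x 36 tall with a copper-coloured winding 44 x 30 x 24 through it; origin at the centre of the core's underside, z up.
Not all that is in view belongs to the job. Leave any yellow look-alike of the sink_medium alone.

How it is judged:
At the end, for the whole second after the job is handed in: Each plain sink flat (0.1 rad), fins up, on the floor of its own length's tray, centre within 15 mm of the tray's; the tongued one flat on the jig plate (3 mm), tongue under the bar, fins within 10 mm of the bar, centred within 12 mm, in line within 0.25 rad; all at rest (horizontal distance between sink_short and tray_short below 0.015 m and z of sink_short in the frame of tray_short between -0.002 and 0.006 m and angle between each of sink_short, sink_medium, sink_long, sink_tongue's own z axis and vertical below 0.1 rad and linear speed of each of sink_short, sink_medium, sink_long, sink_tongue below 0.02 m/s and horizontal distance between sink_medium and tray_medium below 0.015 m and z of sink_medium in the frame of tray_medium between -0.002 and 0.006 m and horizontal distance between sink_long and tray_long below 0.015 m and z of sink_long in the frame of tray_long between -0.002 and 0.006 m and x of sink_tongue in the frame of jig between -0.01 and 0.006 m and y of sink_tongue in the frame of jig between -0.012 and 0.012 m and z of sink_tongue in the frame of jig between 0.001 and 0.007 m and angle between the x axis of sink_tongue and the x axis of jig, either way round below 0.25 rad); the robot touches nothing.
It fails at once if the capacitor is shifted by more than 20 mm or tipped (distance of capacitor from where it was at the start of the episode above 0.02 m or angle between capacitor's own z axis and vertical above 0.35 rad).
It fails at once if the transformer is shifted by more than 20 mm or tipped (distance of transformer from where it was at the start of the episode above 0.02 m or angle between transformer's own z axis and vertical above 0.35 rad).
It also fails if it takes over 109 s, if anything falls off the work surface, if the arm or the gripper's body presses on something with over 40 N, if the wrist force passes 120 N, or if a joint passes its speed limit or range.

## Working session

There is one attempt and no reset: what is moved stays moved. The work goes in short steps, Python scripts to look and compute and a tool call to move; the robot and the scene stay as the last step left them, time stands still between calls to the robot, and variables do not carry over. Pictures are saved under pics/ and viewed, about 12 in all and at most 16, crops included, and the job is handed in when it is done.

Besides the shell and the picture viewer there is one more tool, called after ">>>" by a JSON object that holds its "api" and its "payload". drive_tool: Moves the arm, as the interface text tells. Its arguments: {"type":"object","properties":{"steps":{"type":"array","items":{"type":"array"}},"grip_force":{"type":"number"}},"required":["steps"]}

```bash
mkdir -p pics; python3 - <<'E'
from rig import *
import cv2,numpy as np
o=get_obs();print(o)
for n in("top","scene"):
    d=get_image(n);cv2.imwrite(f"pics/{n}0.png",d["img"][:,:,::-1]);np.save(f"pics/{n}0.npy",d,allow_pickle=True)
    print(n,{k:v for k,v in d.items() if k!="img"})
print(grip_depth)
E
```

```text
{'t': 0.0, 'joints': array([-1.22172075,  0.31177178,  0.01397371,  1.51306495, -0.00438499,
        1.31920118, -0.02721524]), 'joint_velocities': array([-1.15461149e-03,  3.97131828e-05, -2.04175938e-04,  7.45279935e-04,
       -4.35940786e-04,  1.09825721e-04, -1.73508140e-04]), 'effort': array([-8.66106038e-04, -3.79911232e+01,  1.45574589e-01, -2.30589134e+01,
        1.23392904e-02,  1.36723561e-02, -3.01639375e-05]), 'tool_pos': array([0.2092033 , 0.5078639 , 0.23019255]), 'tool_rot': array([ 1.94106265e-01,  9.80979765e-01, -1.19367184e-03, -1.81325017e-04]), 'ft_force': array([-0.0827588 , -0.04773274, -0.27271735]), 'moment': array([-0.00286774, -0.01390011,  0.023644  ]), 'gripper_width': 0.08528107994518076}
top {'fx': 545.750833578132, 'fy': 545.750833578132, 'cx': 326.9452547488064, 'cy': 242.68484789048114, 'origin': array([ 0.18100507, -0.00550808,  1.43544685]), 'rotation': array([-0.69109393,  0.71546576, -0.07166409,  0.07322691])}
scene {'fx': 621.5563318545107, 'fy': 621.5563318545107, 'cx': 310.66834574260884, 'cy': 241.41474133880465, 'origin': array([ 1.04737157, -0.68046274,  0.88953331]), 'rotation': array([ 0.86228326,  0.31550126, -0.13413525, -0.37273887])}
0.0187
```

View pics/top0.png

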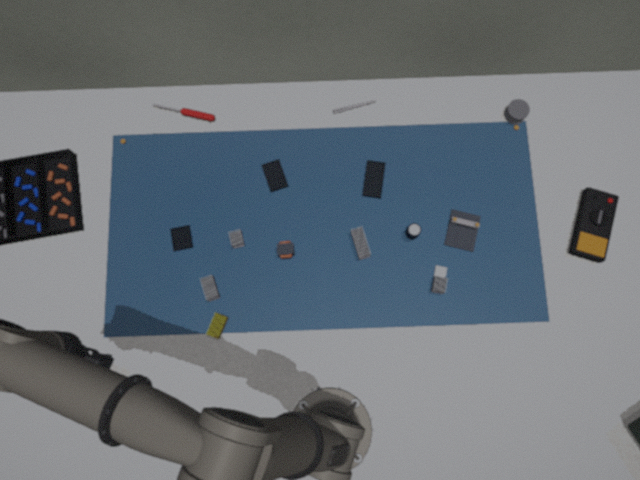

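View pics/scene0.png

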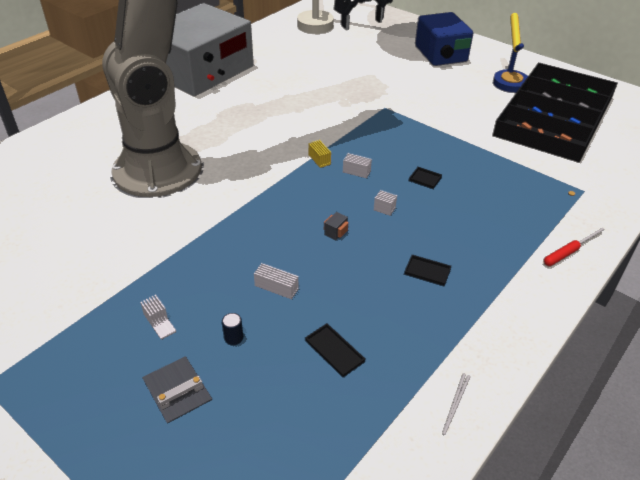

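```bash
cat > h.py <<'E'
import numpy as np,cv2
from scipy.spatial.transform import Rotation as R
from scipy.optimize import minimize
def load(f): return np.load(f,allow_pickle=True).item()
def proj(d,P):
    p=(np.asarray(P)-d["origin"])@R.from_quat(d["rotation"]).as_matrix()
    return np.c_[d["fx"]*p[:,0]/p[:,2]+d["cx"],d["fy"]*p[:,1]/p[:,2]+d["cy"]]
def unproj(d,u,v,z=0):
    r=R.from_quat(d["rotation"]).apply([(u-d["cx"])/d["fx"],(v-d["cy"])/d["fy"],1]);o=d["origin"]
    return (o+r*(z-o[2])/r[2])[:2]
def box(x0,x1,y0,y1,z0,z1): return np.array([[x,y,z] for x in(x0,x1) for y in(y0,y1) for z in(z0,z1)])/1e3
def plain(l): return [box(-l/2,l/2,-15,15,0,36)]
def tray(l): return [box(-l/2,l/2,-26,26,0,10)]
M=dict(sink_short=plain(40),sink_medium=plain(60),sink_long=plain(80),
 sink_tongue=[box(-40,0,-15,15,0,36),box(0,32,-15,15,0,5)],
 tray_short=tray(62),tray_medium=tray(82),tray_long=tray(102),
 jig=[box(-62,40,-40,40,0,4),box(0,14,-30,30,14,24)],transformer=[box(-15,15,-22,22,0,36),box(-22,22,-15,15,6,30)])
def fg(d):
    i=d["img"].astype(int);r,b=i[:,:,0],i[:,:,2]
    return ((b-r)<0.42*np.maximum(b,1))|(b<32)
def sil(d,m,p,z=0,S=4):
    c,s=np.cos(p[2]),np.sin(p[2]);A=np.array([[c,-s,0],[s,c,0],[0,0,1]])
    im=np.zeros((480*S,640*S),np.uint8)
    for b in M[m]:
        h=cv2.convexHull(proj(d,b@A.T+[p[0],p[1],z]).astype(np.float32))
        cv2.fillConvexPoly(im,np.round(((h+.5)*S-.5)*16).astype(np.int32),255,shift=4)
    return cv2.resize(im,(640,480),interpolation=cv2.INTER_AREA)/255.
def fit(ds,m,p0,z=0,pad=8):
    fs=[]
    for d in ds:
        k=cv2.dilate((sil(d,m,p0,z)>0).astype(np.uint8),np.ones((2*pad+1,)*2))>0
        fs.append((d,fg(d).astype(float),k))
    f=lambda q:sum(np.abs(sil(d,m,q*[.01,.01,.1]+p0,z)-g)[k].sum()/max(1,len(ds)) for d,g,k in fs)
    best=None
    for dy in(-.25,0,.25):
        r=minimize(f,[0,0,dy*10],method="Nelder-Mead",options=dict(initial_simplex=np.array([[0,0,dy*10],[.6,0,dy*10],[0,.6,dy*10],[0,0,dy*10+1]])))
        if best is None or r.fun<best.fun: best=r
    return best.x*[.01,.01,.1]+p0,best.fun
E
python3 - <<'E'
from h import *
t=load("pics/top0.npy");s=load("pics/scene0.npy")
# px guesses, top img: centre and a point further along +x axis
G=dict(sink_short=(236,239,234,228),sink_medium=(209,288,206,277),sink_long=(361,243,357,230),sink_tongue=(440,277,441,267),
tray_short=(181,238,191,237),tray_medium=(275,176,270,162),tray_long=(374,180,375,162),jig=(463,226,466,215),transformer=(286,250,286,240))
for m,(u,v,a,b) in G.items():
    c=unproj(t,u,v,.02);e=unproj(t,a,b,.02)-c;p0=np.array([*c,np.arctan2(e[1],e[0])])
    o=[]
    for ds in([t],[s],[t,s]):
        try:
            p,f=fit(ds,m,p0);o.append((p.round(4),round(f,1)))
        except Exception as x:o.append(repr(x))
    print(m,p0.round(3),*o)
print("cap",unproj(t,414,231,.05))
for n,d in(("top",t),("scene",s)):
    cv2.imwrite(f"pics/fg_{n}.png",fg(d)*255)
a=cv2.resize(t["img"][140:345,165:500,::-1],None,fx=2.35,fy=2.35,interpolation=cv2.INTER_CUBIC)
cv2.imwrite("pics/crop.png",a)
E
```

```text
sink_short [0.494 0.234 0.175] (array([0.4963, 0.2333, 0.1362]), np.float64(95.7)) (array([0.4983, 0.2297, 0.0588]), np.float64(52.9)) (array([0.4973, 0.2317, 0.1236]), np.float64(79.5))
sink_medium [0.366 0.304 0.272] (array([0.3669, 0.3033, 0.2338]), np.float64(220.3)) (array([0.3692, 0.2984, 0.2429]), np.float64(66.7)) (array([0.3674, 0.3014, 0.2906]), np.float64(150.4))
sink_long [ 0.472 -0.098  0.247] (array([ 0.4728, -0.0967,  0.3084]), np.float64(407.4)) (array([ 0.4745, -0.0977,  0.2734]), np.float64(87.9)) (array([ 0.4744, -0.0976,  0.273 ]), np.float64(250.3))
sink_tongue [ 0.374 -0.299 -0.174] (array([ 0.3754, -0.3   , -0.0321]), np.float64(652.5)) (array([ 0.3752, -0.3016, -0.2034]), np.float64(88.4)) (array([ 0.3752, -0.3019, -0.2102]), np.float64(373.8))
tray_short [ 0.502  0.38  -1.504] (array([ 0.5058,  0.3824, -1.2383]), np.float64(183.5)) (array([ 0.5081,  0.38  , -1.6035]), np.float64(119.0)) (array([ 0.5073,  0.381 , -1.5471]), np.float64(162.5))
tray_medium [0.666 0.127 0.312] (array([0.6744, 0.1309, 0.3113]), np.float64(180.6)) (array([0.674 , 0.1271, 0.301 ]), np.float64(45.5)) (array([0.6741, 0.1279, 0.2913]), np.float64(129.1))
tray_long [ 0.645 -0.141 -0.105] (array([ 0.6556, -0.1418, -0.1754]), np.float64(252.8)) (array([ 0.6538, -0.1438, -0.1762]), np.float64(51.2)) (array([ 0.6538, -0.1433, -0.1735]), np.float64(165.7))
jig [ 0.508 -0.371 -0.34 ] (array([ 0.5124, -0.3757, -0.2904]), np.float64(531.1)) (array([ 0.5126, -0.3777, -0.2901]), np.float64(76.8)) (array([ 0.5126, -0.3775, -0.2905]), np.float64(307.6))
transformer [ 0.46   0.101 -0.019] (array([0.4623, 0.1043, 0.0524]), np.float64(173.6)) (array([0.4632, 0.1   , 0.0597]), np.float64(24.4)) (array([0.4625, 0.1011, 0.0576]), np.float64(109.7))
cap [ 0.49252079 -0.2348507 ][ WARN:0@47.086] global loadsave.cpp:1063 imwrite_ Unsupported depth image for selected encoder is fallbacked to CV_8U.
```

View pics/fg_top.png

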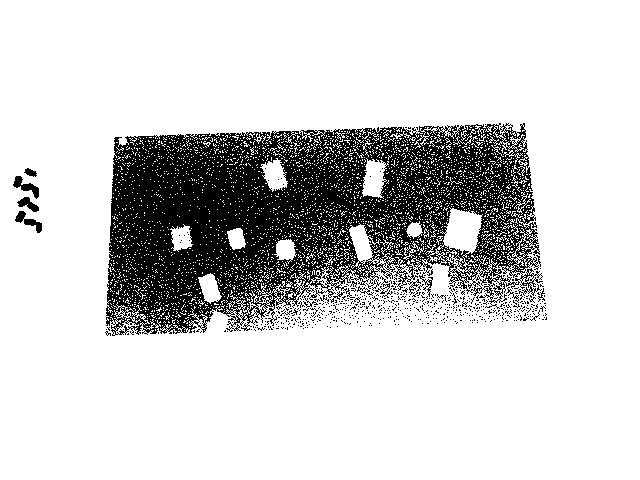

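View pics/crop.png

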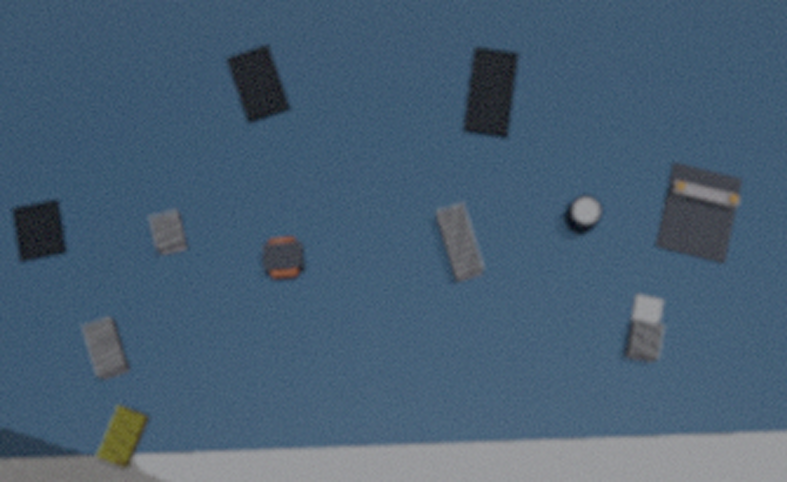

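```bash
sed -i 's/i=d\["img"\].astype(int)/i=cv2.GaussianBlur(d["img"],(0,0),0.9).astype(int)/; s/0.42\*np/0.37*np/; s/return ((b-r)/m=((b-r)/; s/|(b<32)$/|(b<32); return cv2.medianBlur(m.astype(np.uint8),3)>0/' h.py
python3 - <<'E'
from h import *
t=load("pics/top0.npy");s=load("pics/scene0.npy")
P=dict(sink_short=(.497,.232,.15),sink_medium=(.367,.302,.25),sink_long=(.474,-.0975,.27),sink_tongue=(.3745,-.301,-.13),
tray_short=(.507,.381,.13),tray_medium=(.674,.128,.3),tray_long=(.655,-.143,-.175),jig=(.5125,-.3775,-.29))
out={}
for m,p0 in P.items():
    o=[]
    for ds in([t],[s],[t,s]):
        p,f=fit(ds,m,np.array(p0));o.append((p.round(4).tolist(),round(f,1)))
    out[m]=p.tolist();print(m,*o)
import json;json.dump(out,open("poses.json","w"))
E
```

```text
sink_short ([0.4963, 0.2329, 0.1452], np.float64(43.4)) ([0.4979, 0.2294, 0.0383], np.float64(51.0)) ([0.4969, 0.2321, 0.1218], np.float64(54.2))
sink_medium ([0.3665, 0.3032, 0.2997], np.float64(59.9)) ([0.3686, 0.2988, 0.2292], np.float64(67.4)) ([0.3673, 0.3017, 0.282], np.float64(72.4))
sink_long ([0.4735, -0.0964, 0.2922], np.float64(83.2)) ([0.4739, -0.0977, 0.2898], np.float64(104.2)) ([0.4741, -0.0974, 0.2824], np.float64(96.3))
sink_tongue ([0.3752, -0.3005, -0.0895], np.float64(101.5)) ([0.3754, -0.3022, -0.2037], np.float64(99.2)) ([0.3756, -0.3019, -0.1921], np.float64(101.5))
tray_short ([0.5079, 0.3838, 0.3016], np.float64(121.9)) ([0.5085, 0.38, 0.2139], np.float64(71.3)) ([0.5082, 0.381, 0.2082], np.float64(97.6))
tray_medium ([0.6725, 0.131, 0.296], np.float64(87.9)) ([0.6739, 0.1271, 0.2989], np.float64(94.9)) ([0.6738, 0.1289, 0.3126], np.float64(95.3))
tray_long ([0.6548, -0.1409, -0.2034], np.float64(107.7)) ([0.6539, -0.1437, -0.1903], np.float64(121.5)) ([0.6539, -0.1428, -0.1893], np.float64(120.0))
jig ([0.5121, -0.3757, -0.2906], np.float64(47.1)) ([0.5126, -0.3778, -0.285], np.float64(71.7)) ([0.5125, -0.3776, -0.2891], np.float64(72.2))
```

```bash
cat >> h.py <<'E'
def plan(wps,closure=0,pose=None,step=.045):
    """wps: list of (x,y,z,heading) ; prints rows in tool frame from the current pose (tool down)"""
    from rig import get_obs
    if pose is None:
        o=get_obs();pose=(o["tool_pos"],R.from_quat(o["tool_rot"]))
    p,r=np.array(pose[0]),pose[1]
    for x,y,z,h in wps:
        T=R.from_euler("z",h)*R.from_euler("x",np.pi)
        rv=(r.inv()*T).as_rotvec(degrees=True);t=np.array([x,y,z])
        n=max(1,int(np.ceil(max(np.linalg.norm(t-p)/step,np.abs(rv).max()/8.5))))
        for k in range(n):
            s=np.round(r.inv().apply((t-p)/(n-k)),3)+0.
            q=np.round((r.inv()*T).as_rotvec(degrees=True)/(n-k),1)+0.
            print(f"[{s.tolist()},{q.tolist()},{closure}],".replace(" ",""))
            p=p+r.apply(s);r=r*R.from_rotvec(q,degrees=True)
        print("--",p.round(4),round(r.as_euler("zyx")[0],3))
    return p,r
E
python3 - <<'E'
from h import *
plan([(.367,.302,.19,3.42)])
E
```

```text
[[-0.037,-0.022,0.007],[0.0,0.0,-6.4],0],
[[-0.035,-0.026,0.007],[0.0,0.0,-6.4],0],
[[-0.032,-0.029,0.007],[0.0,0.0,-6.4],0],
[[-0.028,-0.033,0.007],[0.0,0.0,-6.4],0],
[[-0.024,-0.036,0.006],[-0.1,0.0,-6.4],0],
[[-0.021,-0.038,0.007],[0.0,-0.1,-6.3],0],
-- [0.3674 0.3018 0.1895] 2.864
```

>>> {"api": "drive_tool", "payload": {"steps": [[[-0.037,-0.022,0.007],[0,0,-6.4],0],[[-0.035,-0.026,0.007],[0,0,-6.4],0],[[-0.032,-0.029,0.007],[0,0,-6.4],0],[[-0.028,-0.033,0.007],[0,0,-6.4],0],[[-0.024,-0.036,0.006],[0,0,-6.4],0]], "grip_force": 50}}

```text
t: 0.6
tool_pos: [0.3411, 0.3346, 0.1965]
tool_rot: [-0.086, 0.996, -0.0, -0.0]
ft_force: [0.4, 1.1, -0.1]
gripper_width: 0.0854
```

>>> {"api": "drive_tool", "payload": {"steps": [[[-0.021,-0.038,0.007],[0,0,-6.3],0],[[0,0,0],[0,0,0],0],[[0,0,0],[0,0,0],0]]}}

```text
t: 0.9
tool_pos: [0.368, 0.3012, 0.1898]
tool_rot: [-0.136, 0.991, -0.0, -0.001]
ft_force: [-0.5, 0.8, -0.2]
gripper_width: 0.0853
```

```bash
python3 - <<'E'
from rig import *
from h import *
d=get_image("wrist");np.save("pics/w1.npy",d,allow_pickle=True)
cv2.imwrite("pics/w1.png",d["img"][:,:,::-1]);print({k:v for k,v in d.items() if k!="img"})
o=get_obs();print(o["t"],o["tool_pos"],R.from_quat(o["tool_rot"]).as_matrix()[:,0])
E
```

```text
{'fx': 346.05840019511237, 'fy': 346.05840019511237, 'cx': 314.6475091152669, 'cy': 240.35611506834607, 'origin': array([0.29522594, 0.2807921 , 0.33218104]), 'rotation': array([0.59747527, 0.78770007, 0.11943638, 0.09103214])}
0.95 [0.36713669 0.3027959  0.19004803] [-9.61895009e-01 -2.73417438e-01  9.46473337e-04]
```

View pics/w1.png

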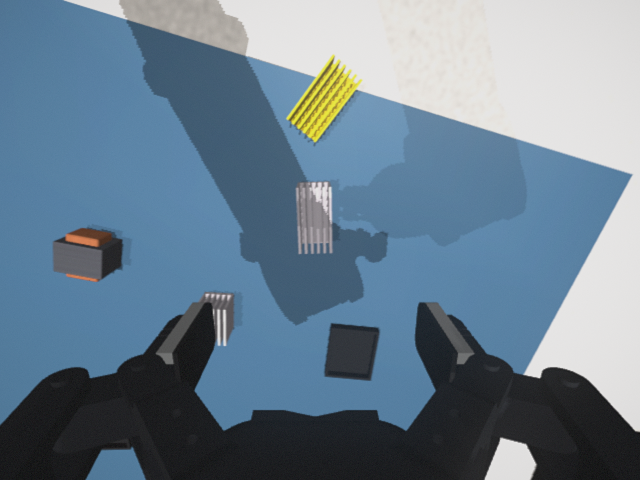

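```bash
python3 - <<'E'
from h import *
import json
P=json.load(open("poses.json"))
w=load("pics/w1.npy");t=load("pics/top0.npy");s=load("pics/scene0.npy")
for m in("sink_medium","tray_short"):
    for ds in([w],[t,s,w]):
        p,f=fit(ds,m,np.array(P[m]),pad=10);print(m,p.round(4),round(f,1))
    P[m]=p.tolist()
    print((np.abs(sil(w,m,p)-fg(w))*(cv2.dilate(sil(w,m,p),np.ones((21,21)))>0)).sum(),sil(w,m,p).sum())
json.dump(P,open("poses.json","w"))
x,y,h=P["sink_medium"];plan([(x,y,.06,h+np.pi),(x,y,.011,h+np.pi)],closure=0.2,step=.04)
E
```

```text
sink_medium [0.3669 0.2993 0.2861] 282.0
sink_medium [0.3667 0.3009 0.2877] 146.7
285.69803921568626 2479.5686274509803
tray_short [0.5073 0.3812 0.1872] 165.8
tray_short [0.5074 0.3812 0.1903] 121.7
166.69803921568626 2642.564705882353
[[0.0,0.0,0.033],[0.0,0.0,-0.2],0.2],
[[0.0,-0.001,0.032],[0.0,0.0,-0.1],0.2],
[[0.0,0.0,0.033],[0.0,0.0,-0.2],0.2],
[[0.001,-0.001,0.032],[0.0,-0.1,-0.1],0.2],
-- [0.3666 0.3006 0.06  ] 2.854
[[0.0,0.0,0.025],[0.0,0.0,0.0],0.2],
[[0.0,0.0,0.024],[0.0,0.0,0.0],0.2],
-- [0.3666 0.3007 0.011 ] 2.854
```

>>> {"api": "drive_tool", "payload": {"steps": [[[0,0,0.033],[0,0,-0.2],0],[[0,-0.001,0.032],[0,0,-0.1],0],[[0,0,0.033],[0,0,-0.2],0],[[0.001,-0.001,0.032],[0,0,-0.1],0],[[0,0,0.025],[0,0,0],0]]}}

```text
t: 1.45
tool_pos: [0.365, 0.3017, 0.0335]
tool_rot: [-0.145, 0.989, -0.0, -0.001]
ft_force: [-0.2, 0.1, -0.9]
gripper_width: 0.0849
```

>>> {"api": "drive_tool", "payload": {"steps": [[[0,0,0.024],[0,0,0],0],[[0,0,0],[0,0,0],0.3],[[0,0,0],[0,0,0],1],[[0,0,0],[0,0,0],1],[[0,0,0],[0,0,0],1]]}}

```text
t: 1.95
tool_pos: [0.3682, 0.3016, 0.013]
tool_rot: [-0.144, 0.99, 0.001, 0.001]
ft_force: [-5.8, -3.4, 8.1]
gripper_width: 0.0291
```

>>> {"api": "drive_tool", "payload": {"steps": [[[0,0,0],[0,0,0],1],[[0,0,0],[0,0,0],1],[[0,0,0],[0,0,0],1]]}}

```text
t: 2.25
tool_pos: [0.3685, 0.3017, 0.013]
tool_rot: [-0.144, 0.99, 0.001, 0.002]
ft_force: [-0.9, 0.9, 7.1]
gripper_width: 0.0289
```

```bash
python3 - <<'E'
from h import *
import json
P=json.load(open("poses.json"));x,y,h=P["sink_medium"];X,Y,H=P["tray_medium"]
plan([(x,y,.09,h+np.pi),(X,Y,.09,H+np.pi),(X,Y,.03,H+np.pi)],closure=1,step=.045)
E
```

```text
[[0.001,0.0,-0.039],[0.1,0.1,0.0],1],
[[0.001,0.0,-0.038],[0.0,0.1,0.0],1],
-- [0.3664 0.301  0.09  ] 2.853
[[-0.031,-0.032,0.0],[0.0,0.0,-0.2],1],
[[-0.031,-0.032,0.0],[0.0,0.0,-0.2],1],
[[-0.03,-0.032,0.0],[0.0,0.0,-0.2],1],
[[-0.03,-0.032,0.0],[0.0,0.0,-0.2],1],
[[-0.03,-0.032,0.0],[0.0,0.0,-0.1],1],
[[-0.03,-0.032,0.0],[0.0,0.0,-0.2],1],
[[-0.03,-0.032,0.0],[0.0,0.0,-0.1],1],
[[-0.031,-0.031,0.0],[0.0,0.0,-0.2],1],
-- [0.6739 0.129  0.0899] 2.829
[[0.0,0.0,0.03],[0.0,0.0,0.0],1],
[[0.0,0.0,0.03],[0.0,0.0,0.0],1],
-- [0.6739 0.1291 0.0299] 2.829
```

>>> {"api": "drive_tool", "payload": {"steps": [[[0.001,0,-0.025],[0,0,0],1],[[0.001,0,-0.04],[0,0,0],1],[[0,0,-0.02],[0,0,0],1],[[-0.031,-0.032,0],[0,0,-0.2],1],[[-0.031,-0.032,0],[0,0,-0.2],1]]}}

```text
t: 2.75
tool_pos: [0.4434, 0.2575, 0.0978]
tool_rot: [-0.15, 0.989, 0.001, 0.001]
ft_force: [1.7, 0.4, 0.0]
gripper_width: 0.0292
```

>>> {"api": "drive_tool", "payload": {"steps": [[[-0.03,-0.032,0],[0,0,-0.2],1],[[-0.03,-0.032,0],[0,0,-0.2],1],[[-0.03,-0.032,0],[0,0,-0.1],1],[[-0.03,-0.032,0],[0,0,-0.2],1],[[-0.03,-0.032,0],[0,0,-0.1],1]]}}

```text
t: 3.25
tool_pos: [0.6349, 0.1468, 0.0962]
tool_rot: [-0.154, 0.988, 0.0, -0.0]
ft_force: [-0.2, 1.0, -0.7]
gripper_width: 0.0292
```

>>> {"api": "drive_tool", "payload": {"steps": [[[-0.031,-0.031,0],[0,0,-0.2],1],[[0,0,0],[0,0,0],1],[[0,0,0],[0,0,0],1],[[0,0,0],[0,0,0],1]]}}

```text
t: 3.65
tool_pos: [0.6715, 0.1293, 0.0959]
tool_rot: [-0.156, 0.988, 0.001, -0.001]
ft_force: [0.3, 0.7, -0.7]
gripper_width: 0.0292
```

```bash
python3 - <<'E'
from h import *
from rig import *
import json
P=json.load(open("poses.json"));X,Y,H=P["tray_medium"]
d=get_image("wrist");np.save("pics/w2.npy",d,allow_pickle=True);cv2.imwrite("pics/w2.png",d["img"][:,:,::-1])
o=get_obs();print(o["ft_force"],o["gripper_width"],o["tool_pos"])
plan([(X,Y,.05,H+np.pi),(X,Y,.017,H+np.pi)],closure=1,step=.03)
E
```

```text
[-0.02594935  0.50813056 -0.96589252] 0.029415267628510242 [0.67141637 0.12970989 0.09624137]
[[-0.001,-0.001,0.023],[0.1,0.0,0.1],1],
[[-0.001,-0.001,0.023],[0.0,-0.1,0.0],1],
-- [0.6739 0.1285 0.0502] 2.829
[[0.0,0.0,0.017],[0.0,0.0,0.0],1],
[[0.0,0.0,0.016],[0.0,0.0,0.0],1],
-- [0.6739 0.1285 0.0172] 2.829
```

View pics/w2.png

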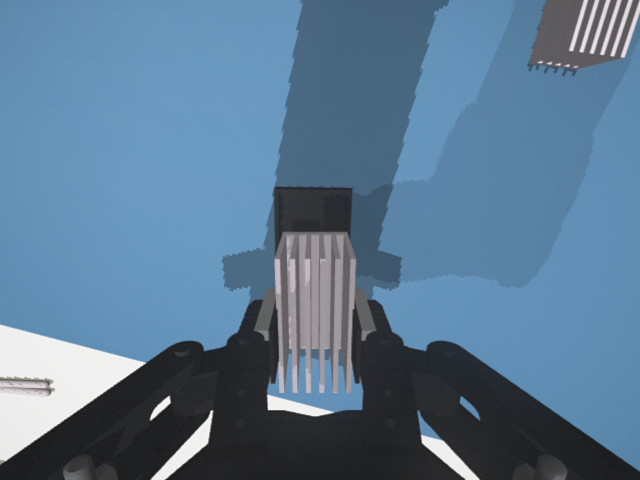

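>>> {"api": "drive_tool", "payload": {"steps": [[[-0.001,-0.001,0.023],[0,0,0],1],[[-0.001,0,0.023],[0,0,0],1],[[0,0,0.017],[0,0,0],1],[[0,0,0.013],[0,0,0],1],[[0,0,0.002],[0,0,0],1]]}}

```text
t: 4.2
tool_pos: [0.6727, 0.1285, 0.0166]
tool_rot: [-0.156, 0.988, 0.0, -0.002]
ft_force: [0.4, 0.1, -0.9]
gripper_width: 0.0289
```

>>> {"api": "drive_tool", "payload": {"steps": [[[0,0,0.001],[0,0,0],1],[[0,0,0],[0,0,0],1]]}}

```text
t: 4.4
tool_pos: [0.6757, 0.1279, 0.0185]
tool_rot: [-0.156, 0.988, 0.0, 0.001]
ft_force: [0.2, 0.0, -0.7]
gripper_width: 0.0291
```

>>> {"api": "drive_tool", "payload": {"steps": [[[0,0,0.002],[0,0,0],1],[[0,0,0],[0,0,0],1]]}}

```text
t: 4.6
tool_pos: [0.6757, 0.1276, 0.0162]
tool_rot: [-0.156, 0.988, 0.0, 0.001]
ft_force: [0.3, 0.0, -0.4]
gripper_width: 0.0288
```

>>> {"api": "drive_tool", "payload": {"steps": [[[0,0,0.001],[0,0,0],1],[[0,0,0],[0,0,0],1]]}}

```text
t: 4.8
tool_pos: [0.6757, 0.1275, 0.0161]
tool_rot: [-0.156, 0.988, 0.0, 0.001]
ft_force: [-1.7, -0.3, 5.8]
gripper_width: 0.0297
```

>>> {"api": "drive_tool", "payload": {"steps": [[[0,0,0],[0,0,0],0],[[0,0,0],[0,0,0],0],[[0,0,0],[0,0,0],0],[[0,0,-0.03],[0,0,0],0],[[0,0,-0.045],[0,0,0],0]]}}

```text
t: 5.3
tool_pos: [0.6717, 0.127, 0.0857]
tool_rot: [-0.156, 0.988, -0.0, -0.005]
ft_force: [0.2, 0.3, 0.7]
gripper_width: 0.0854
```

>>> {"api": "drive_tool", "payload": {"steps": [[[0,0,-0.045],[0,0,0],0],[[0,0,-0.045],[0,0,0],0]]}}

```text
t: 5.5
tool_pos: [0.6747, 0.1274, 0.1807]
tool_rot: [-0.156, 0.988, -0.0, -0.0]
ft_force: [0.8, 0.1, 0.0]
gripper_width: 0.0855
```

```bash
python3 - <<'E'
from h import *
from rig import *
import json
P=json.load(open("poses.json"));X,Y,H=P["sink_short"]
d=get_image("wrist");np.save("pics/w3.npy",d,allow_pickle=True)
p,f=fit([d],"tray_medium",np.array(P["tray_medium"]));print(p,f)
p,f=fit([d],"sink_medium",np.array(P["tray_medium"]),.003);print(p,f)
a=d["img"][:,:,::-1].copy();cv2.imwrite("pics/w3.png",a)
plan([(X,Y,.18,H+np.pi)])
E
```

```text
[0.67373531 0.1276996  0.28844429] 302.73333333333335
[6.72255792e-01 1.28916858e-01 4.44146513e-04] 1813.6156862745097
[[0.028,0.031,0.002],[0.0,0.2,2.2],0],
[[0.03,0.03,0.002],[0.0,0.2,2.2],0],
[[0.031,0.029,0.002],[0.0,0.2,2.2],0],
[[0.032,0.027,0.002],[0.0,0.2,2.2],0],
[[0.032,0.027,0.001],[0.0,0.1,2.1],0],
-- [0.497  0.2324 0.1804] 3.019
```

View pics/w3.png

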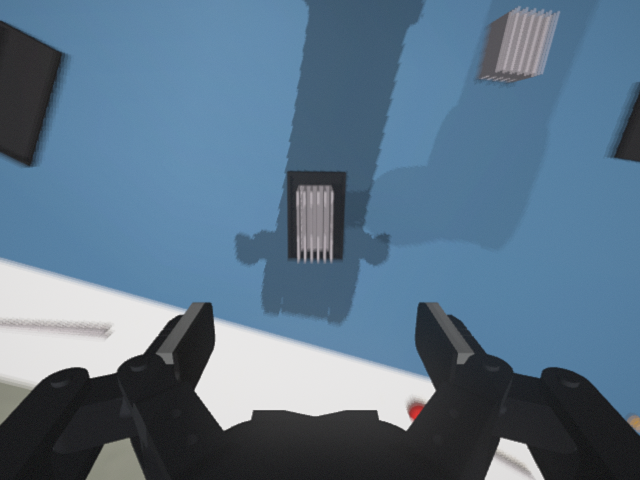

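>>> {"api": "drive_tool", "payload": {"steps": [[[0.028,0.031,0.002],[0,0,2.2],0],[[0.03,0.03,0.002],[0,0,2.2],0],[[0.031,0.029,0.002],[0,0,2.2],0],[[0.032,0.027,0.002],[0,0,2.2],0],[[0.032,0.027,0.001],[0,0,2.1],0]]}}

```text
t: 6.05
tool_pos: [0.4905, 0.2323, 0.1699]
tool_rot: [-0.06, 0.998, -0.0, -0.0]
ft_force: [0.5, 0.8, -0.4]
gripper_width: 0.0854
```

>>> {"api": "drive_tool", "payload": {"steps": [[[0,0,0],[0,0,0],0],[[0,0,0],[0,0,0],0],[[0,0,0],[0,0,0],0]]}}

```text
t: 6.35
tool_pos: [0.4935, 0.2308, 0.1704]
tool_rot: [-0.06, 0.998, -0.0, 0.001]
ft_force: [-0.5, -0.3, 0.1]
gripper_width: 0.0853
```

```bash
python3 - <<'E'
from h import *
from rig import *
import json
P=json.load(open("poses.json"))
d=get_image("wrist");np.save("pics/w4.npy",d,allow_pickle=True);cv2.imwrite("pics/w4.png",d["img"][:,:,::-1])
p,f=fit([d],"sink_short",np.array(P["sink_short"]),pad=15);print(p,f)
p,f=fit([d,load("pics/top0.npy")],"sink_short",np.array(P["sink_short"]),pad=10);print(p,f);P["sink_short"]=p.tolist()
json.dump(P,open("poses.json","w"))
X,Y,H=p
plan([(X,Y,.06,H+np.pi),(X,Y,.011,H+np.pi)],step=.04)
E
```

```text
[0.49608836 0.23008065 0.20183997] 189.02352941176468
[0.49592311 0.23072127 0.21143002] 123.10588235294117
[[-0.001,0.0,0.037],[0.0,0.0,-1.7],0],
[[-0.001,0.0,0.037],[0.0,0.0,-1.8],0],
[[0.0,0.0,0.036],[-0.1,0.1,-1.7],0],
-- [0.4959 0.2307 0.0604] 2.931
[[0.0,0.0,0.025],[0.0,0.0,0.0],0],
[[0.0,0.0,0.024],[0.0,0.0,0.0],0],
-- [0.4958 0.2307 0.0114] 2.931
```

View pics/w4.png

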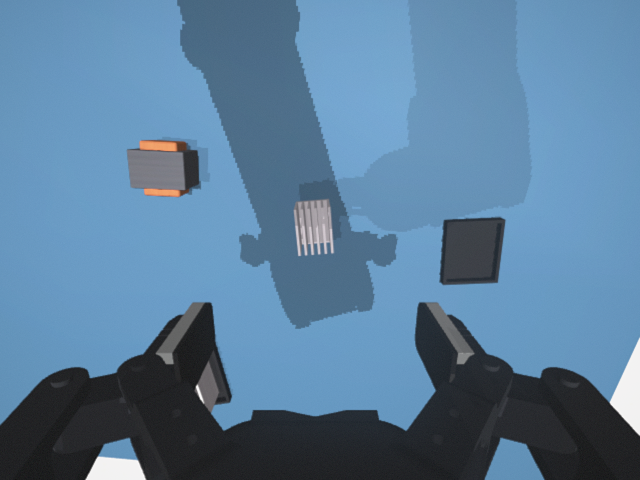

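>>> {"api": "drive_tool", "payload": {"steps": [[[-0.001,0,0.037],[0,0,-1.7],0],[[-0.001,0,0.037],[0,0,-1.8],0],[[0,0,0.036],[0,0,-1.2],0],[[0,0,0.025],[0,0,0],0],[[0,0,0.022],[0,0,0],0]]}}

```text
t: 6.9
tool_pos: [0.4951, 0.2302, 0.0113]
tool_rot: [-0.101, 0.995, -0.001, -0.001]
ft_force: [0.3, -0.8, 0.1]
gripper_width: 0.0856
```

>>> {"api": "drive_tool", "payload": {"steps": [[[0,0,0],[0,0,0],0.3],[[0,0,0],[0,0,0],1],[[0,0,0],[0,0,0],1],[[0,0,0],[0,0,0],1],[[0,0,0],[0,0,0],1]]}}

```text
t: 7.4
tool_pos: [0.4961, 0.2328, 0.0151]
tool_rot: [-0.102, 0.995, 0.001, 0.002]
ft_force: [-0.3, -0.6, 3.3]
gripper_width: 0.0291
```

>>> {"api": "drive_tool", "payload": {"steps": [[[0,0,0],[0,0,0],1],[[0,0,0],[0,0,0],1]]}}

```text
t: 7.6
tool_pos: [0.4961, 0.2327, 0.0152]
tool_rot: [-0.102, 0.995, 0.001, 0.002]
ft_force: [0.4, -0.3, 6.3]
gripper_width: 0.0292
```

```bash
python3 - <<'E'
from h import *
import json
P=json.load(open("poses.json"))
ds=[load(f"pics/{n}.npy") for n in("w4","w1","top0","scene0")]
p,f=fit(ds,"tray_short",np.array(P["tray_short"]),pad=8);print(p,f)
print(fit(ds[:1],"tray_short",np.array(P["tray_short"]),pad=8))
P["tray_short"]=p.tolist();json.dump(P,open("poses.json","w"))
x,y,h=P["sink_short"];X,Y,H=p
plan([(x,y,.08,h+np.pi),(X,Y,.08,H+np.pi),(X,Y,.025,H+np.pi)],closure=1)
E
```

```text
[0.50734795 0.38080708 0.17254161] 144.1921568627451
(array([0.50736155, 0.3802246 , 0.16217591]), np.float64(207.23137254901962))
[[0.0,-0.001,-0.032],[0.0,0.1,-0.2],1],
[[0.0,-0.001,-0.033],[0.0,0.1,-0.2],1],
-- [0.4964 0.2307 0.0801] 2.93
[[-0.011,0.036,0.0],[0.0,0.0,0.6],1],
[[-0.01,0.036,0.0],[0.0,0.0,0.5],1],
[[-0.01,0.036,0.0],[0.0,0.0,0.6],1],
[[-0.009,0.037,0.0],[0.0,0.0,0.5],1],
-- [0.5073 0.3807 0.0803] 2.969
[[0.0,0.0,0.028],[0.0,0.0,0.0],1],
[[0.0,0.0,0.027],[0.0,0.0,0.0],1],
-- [0.5073 0.3808 0.0253] 2.969
```

>>> {"api": "drive_tool", "payload": {"steps": [[[0,-0.001,-0.032],[0,0,0],1],[[0,-0.001,-0.033],[0,0,0],1],[[-0.011,0.036,0],[0,0,0.6],1],[[-0.01,0.036,0],[0,0,0.5],1],[[-0.01,0.036,0],[0,0,0.6],1]]}}

```text
t: 8.1
tool_pos: [0.5041, 0.3433, 0.0788]
tool_rot: [-0.087, 0.996, 0.0, 0.0]
ft_force: [-0.4, -0.0, -0.4]
gripper_width: 0.0293
```

>>> {"api": "drive_tool", "payload": {"steps": [[[-0.009,0.037,0],[0,0,0.3],1],[[0,0,0],[0,0,0],1],[[0,0,0.028],[0,0,0],1],[[0,0,0.022],[0,0,0],1],[[0,0,0],[0,0,0],1]]}}

```text
t: 8.6
tool_pos: [0.5034, 0.3776, 0.0243]
tool_rot: [-0.085, 0.996, -0.003, -0.004]
ft_force: [-0.6, -0.7, -0.0]
gripper_width: 0.0287
```

>>> {"api": "drive_tool", "payload": {"steps": [[[0,0,0.003],[0,0,0],1],[[0,0,0],[0,0,0],1]]}}

```text
t: 8.8
tool_pos: [0.5074, 0.3804, 0.0263]
tool_rot: [-0.085, 0.996, 0.0, 0.001]
ft_force: [-1.1, -0.2, -1.0]
gripper_width: 0.0291
```

>>> {"api": "drive_tool", "payload": {"steps": [[[0,0,0.005],[0,0,0],1],[[0,0,0.002],[0,0,0],1],[[0,0,0],[0,0,0],1],[[0,0,0],[0,0,0],1]]}}

```text
t: 9.2
tool_pos: [0.5068, 0.3802, 0.0185]
tool_rot: [-0.085, 0.996, 0.0, 0.0]
ft_force: [0.1, 1.0, -0.5]
gripper_width: 0.0288
```

>>> {"api": "drive_tool", "payload": {"steps": [[[0,0,0.002],[0,0,0],1],[[0,0,0],[0,0,0],1],[[0,0,0],[0,0,0],1]]}}

```text
t: 9.5
tool_pos: [0.5069, 0.3803, 0.0182]
tool_rot: [-0.085, 0.996, 0.0, 0.0]
ft_force: [-3.2, -1.6, 7.3]
gripper_width: 0.0292
```

>>> {"api": "drive_tool", "payload": {"steps": [[[0,0,0],[0,0,0],0],[[0,0,0],[0,0,0],0],[[0,0,0],[0,0,0],0],[[0,0,-0.03],[0,0,0],0],[[0,0,-0.045],[0,0,0],0]]}}

```text
t: 10.0
tool_pos: [0.504, 0.3783, 0.0881]
tool_rot: [-0.085, 0.996, -0.002, -0.004]
ft_force: [0.1, 1.8, 0.4]
gripper_width: 0.0856
```

>>> {"api": "drive_tool", "payload": {"steps": [[[0,0,-0.045],[0,0,0],0],[[0,0,-0.045],[0,0,0],0]]}}

```text
t: 10.2
tool_pos: [0.5064, 0.3799, 0.1826]
tool_rot: [-0.085, 0.996, -0.0, -0.0]
ft_force: [0.4, -0.2, -0.5]
gripper_width: 0.0855
```

```bash
python3 - <<'E'
from h import *
from rig import *
import json
P=json.load(open("poses.json"));X,Y,H=P["sink_long"]
d=get_image("wrist");np.save("pics/w5.npy",d,allow_pickle=True);cv2.imwrite("pics/w5.png",d["img"][:,:,::-1])
plan([(X,Y,.18,H+np.pi)])
E
```

```text
[[0.011,-0.042,0.001],[0.0,0.1,-0.6],0],
[[0.011,-0.042,0.001],[0.0,0.1,-0.6],0],
[[0.012,-0.042,0.001],[0.0,0.1,-0.6],0],
[[0.012,-0.042,0.001],[0.0,0.1,-0.6],0],
[[0.012,-0.042,0.001],[0.1,0.1,-0.6],0],
[[0.013,-0.042,0.001],[0.0,0.1,-0.6],0],
[[0.013,-0.042,0.001],[0.1,0.0,-0.6],0],
[[0.014,-0.042,0.0],[0.0,0.1,-0.6],0],
[[0.014,-0.042,0.001],[0.1,0.0,-0.6],0],
[[0.015,-0.041,0.001],[0.0,0.1,-0.5],0],
[[0.014,-0.041,0.0],[0.1,0.0,-0.6],0],
-- [ 0.4744 -0.097   0.18  ] 2.859
```

View pics/w5.png

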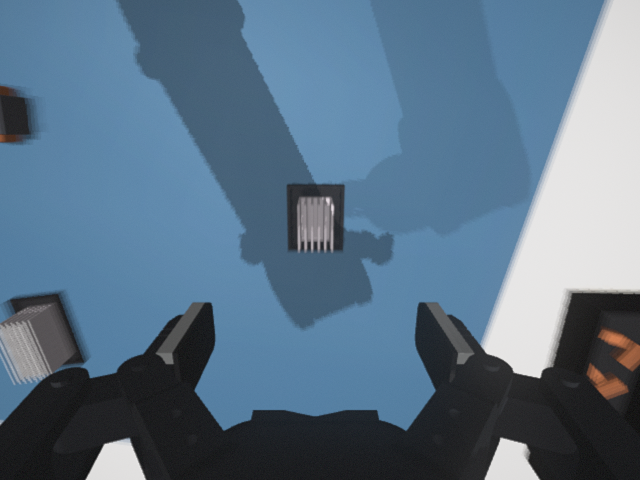

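The short sink sits centred in its tray (315,220). Next is the long one.

>>> {"api": "drive_tool", "payload": {"steps": [[[0.011,-0.042,0.001],[0,0,-0.6],0],[[0.011,-0.042,0.001],[0,0,-0.6],0],[[0.012,-0.042,0.001],[0,0,-0.6],0],[[0.012,-0.042,0.001],[0,0,-0.6],0],[[0.012,-0.042,0],[0,0,-0.6],0]]}}

```text
t: 10.75
tool_pos: [0.489, 0.1612, 0.1769]
tool_rot: [-0.111, 0.994, -0.0, -0.0]
ft_force: [0.2, -0.3, -0.4]
gripper_width: 0.0855
```

>>> {"api": "drive_tool", "payload": {"steps": [[[0.013,-0.042,0],[0,0,-0.6],0],[[0.013,-0.042,0],[0,0,-0.6],0],[[0.014,-0.042,0],[0,0,-0.6],0],[[0.014,-0.042,0],[0,0,-0.6],0],[[0.015,-0.041,0],[0,0,-0.5],0]]}}

```text
t: 11.25
tool_pos: [0.4725, -0.0584, 0.1772]
tool_rot: [-0.136, 0.991, -0.0, 0.0]
ft_force: [0.7, -0.4, 1.0]
gripper_width: 0.0858
```

>>> {"api": "drive_tool", "payload": {"steps": [[[0.014,-0.041,0],[0,0,-0.6],0],[[0,0,0],[0,0,0],0],[[0,0,0],[0,0,0],0],[[0,0,0],[0,0,0],0]]}}

```text
t: 11.65
tool_pos: [0.4705, -0.0983, 0.177]
tool_rot: [-0.142, 0.99, 0.001, -0.0]
ft_force: [-0.2, 0.4, 0.4]
gripper_width: 0.0855
```

```bash
python3 - <<'E'
from h import *
from rig import *
import json
P=json.load(open("poses.json"))
d=get_image("wrist");np.save("pics/w6.npy",d,allow_pickle=True);cv2.imwrite("pics/w6.png",d["img"][:,:,::-1])
t=load("pics/top0.npy");s=load("pics/scene0.npy")
for m in("sink_long","sink_tongue"):
  q=proj(d,[[*P[m][:2],.01]])[0];print(m,q)
  if 0<q[0]<640 and 0<q[1]<300:
    print(fit([d],m,np.array(P[m]),pad=15));p,f=fit([d,t,s],m,np.array(P[m]),pad=10);print(p,f)
    if m=="sink_long":P[m]=p.tolist()
json.dump(P,open("poses.json","w"))
X,Y,H=P["sink_long"]
plan([(X,Y,.06,H+np.pi),(X,Y,.013,H+np.pi)],step=.04)
E
```

```text
sink_long [314.53192882 222.65920811]
(array([ 0.4724759 , -0.09724384,  0.265569  ]), np.float64(335.5607843137255))
[ 0.4725603  -0.0973283   0.26283788] 180.16601307189543
sink_tongue [101.04527727  36.39039576]
(array([ 0.37482478, -0.30236063, -0.26141974]), np.float64(114.26666666666667))
[ 0.37489828 -0.3022887  -0.2560878 ] 112.54248366013073
[[-0.001,0.0,0.039],[0.0,0.0,0.4],0],
[[-0.001,0.0,0.039],[0.0,0.0,0.5],0],
[[0.0,0.0,0.039],[0.1,0.0,0.4],0],
-- [ 0.4724 -0.0972  0.06  ] 2.878
[[0.0,0.0,0.024],[0.0,0.0,0.0],0],
[[0.0,0.0,0.023],[0.0,0.0,0.0],0],
-- [ 0.4725 -0.0973  0.013 ] 2.878
```

View pics/w6.png

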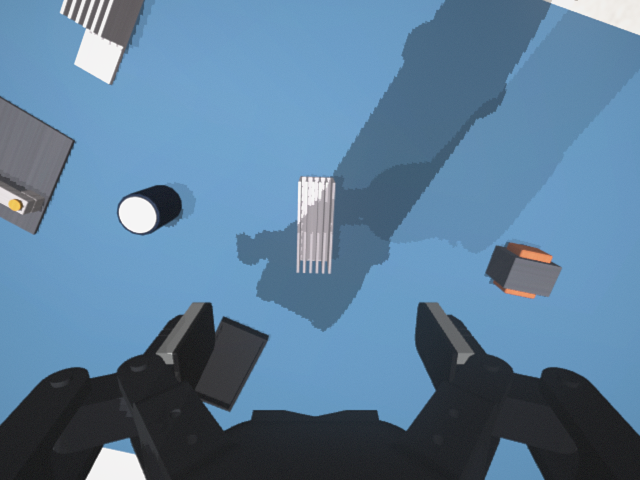

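>>> {"api": "drive_tool", "payload": {"steps": [[[-0.001,0,0.039],[0,0,0.4],0],[[-0.001,0,0.039],[0,0,0.5],0],[[0,0,0.039],[0,0,0.4],0],[[0,0,0.024],[0,0,0],0],[[0,0,0.023],[0,0,0],0]]}}

```text
t: 12.2
tool_pos: [0.4719, -0.097, 0.0116]
tool_rot: [-0.132, 0.991, 0.001, -0.001]
ft_force: [1.0, -0.5, -0.6]
gripper_width: 0.0854
```

>>> {"api": "drive_tool", "payload": {"steps": [[[0,0,0],[0,0,0],0.3],[[0,0,0],[0,0,0],1],[[0,0,0],[0,0,0],1],[[0,0,0],[0,0,0],1],[[0,0,0],[0,0,0],1]]}}

```text
t: 12.7
tool_pos: [0.474, -0.0993, 0.015]
tool_rot: [-0.13, 0.992, -0.0, 0.002]
ft_force: [0.0, 1.1, 5.7]
gripper_width: 0.0294
```

>>> {"api": "drive_tool", "payload": {"steps": [[[0,0,0],[0,0,0],1],[[0,0,0],[0,0,0],1]]}}

```text
t: 12.9
tool_pos: [0.474, -0.0992, 0.015]
tool_rot: [-0.13, 0.992, -0.0, 0.002]
ft_force: [0.7, 1.4, 6.4]
gripper_width: 0.0288
```

```bash
python3 - <<'E'
from h import *
import json
P=json.load(open("poses.json"))
x,y,h=P["sink_long"];X,Y,H=P["tray_long"]
plan([(x,y,.08,h+np.pi),(X,Y,.08,H+np.pi),(X,Y,.03,H+np.pi)],closure=1)
E
```

```text
[[0.0,0.001,-0.033],[0.0,0.1,-0.1],1],
[[0.001,0.001,-0.032],[-0.1,0.1,0.0],1],
-- [ 0.4724 -0.0976  0.08  ] 2.879
[[-0.033,-0.018,0.0],[0.0,0.0,5.2],1],
[[-0.034,-0.015,0.0],[0.0,0.0,5.2],1],
[[-0.035,-0.012,0.0],[0.0,0.0,5.2],1],
[[-0.037,-0.009,0.0],[0.0,0.0,5.1],1],
[[-0.037,-0.005,0.0],[0.0,0.0,5.2],1],
-- [ 0.654  -0.1425  0.0799] -2.952
[[0.0,0.0,0.025],[0.0,0.0,0.0],1],
[[0.0,0.0,0.025],[0.0,0.0,0.0],1],
-- [ 0.654  -0.1425  0.0299] -2.952
```

>>> {"api": "drive_tool", "payload": {"steps": [[[0,0,-0.033],[0,0,0],1],[[0.001,0,-0.032],[0,0,0],1],[[-0.033,-0.018,0],[0,0,5.2],1],[[-0.034,-0.015,0],[0,0,5.2],1],[[-0.035,-0.012,0],[0,0,5.2],1]]}}

```text
t: 13.4
tool_pos: [0.5809, -0.1267, 0.079]
tool_rot: [0.008, 1.0, 0.0, 0.001]
ft_force: [0.2, -0.7, -0.8]
gripper_width: 0.029
```

>>> {"api": "drive_tool", "payload": {"steps": [[[-0.037,-0.009,0],[0,0,5.1],1],[[-0.037,-0.005,0],[0,0,5.2],1],[[0,0,0],[0,0,0],1],[[0,0,0.025],[0,0,0],1],[[0,0,0],[0,0,0],1]]}}

```text
t: 13.9
tool_pos: [0.6492, -0.1438, 0.0494]
tool_rot: [0.096, 0.995, 0.001, -0.004]
ft_force: [-2.1, 0.6, -3.0]
gripper_width: 0.0293
```

>>> {"api": "drive_tool", "payload": {"steps": [[[0,0,0.02],[0,0,0],1],[[0,0,0],[0,0,0],1],[[0,0,0],[0,0,0],1]]}}

```text
t: 14.2
tool_pos: [0.6521, -0.1445, 0.0337]
tool_rot: [0.096, 0.995, 0.0, -0.001]
ft_force: [0.2, -0.9, -0.8]
gripper_width: 0.0286
```

>>> {"api": "drive_tool", "payload": {"steps": [[[-0.003,0.001,0.008],[0,0,0],1],[[0,0,0.006],[0,0,0],1],[[0,0,0],[0,0,0],1],[[0,0,0],[0,0,0],1]]}}

```text
t: 14.6
tool_pos: [0.6559, -0.1443, 0.0191]
tool_rot: [0.096, 0.995, 0.0, -0.0]
ft_force: [-0.2, -0.4, -1.5]
gripper_width: 0.0287
```

>>> {"api": "drive_tool", "payload": {"steps": [[[0,0,0.002],[0,0,0],1],[[0,0,0],[0,0,0],1],[[0,0,0],[0,0,0],1]]}}

```text
t: 14.9
tool_pos: [0.6565, -0.1447, 0.0181]
tool_rot: [0.096, 0.995, -0.0, 0.001]
ft_force: [-1.6, 0.4, 3.0]
gripper_width: 0.0287
```

>>> {"api": "drive_tool", "payload": {"steps": [[[0,0,0],[0,0,0],0],[[0,0,0],[0,0,0],0],[[0,0,0],[0,0,0],0],[[0,0,-0.03],[0,0,0],0],[[0,0,-0.045],[0,0,0],0]]}}

```text
t: 15.4
tool_pos: [0.6531, -0.1433, 0.0891]
tool_rot: [0.096, 0.995, 0.001, -0.004]
ft_force: [0.9, 0.4, -0.3]
gripper_width: 0.0851
```

>>> {"api": "drive_tool", "payload": {"steps": [[[0,0,-0.045],[0,0,0],0],[[0,0,-0.045],[0,0,0],0]]}}

```text
t: 15.6
tool_pos: [0.6557, -0.1444, 0.1838]
tool_rot: [0.096, 0.995, -0.0, -0.0]
ft_force: [0.4, 0.1, -0.4]
gripper_width: 0.0855
```

```bash
python3 - <<'E'
from h import *
from rig import *
import json
P=json.load(open("poses.json"))
d=get_image("wrist");np.save("pics/w7.npy",d,allow_pickle=True);cv2.imwrite("pics/w7.png",d["img"][:,:,::-1])
h=-.25
plan([(.3755-.005,-.302-.01,.18,h+np.pi)])
E
```

```text
[[0.032,-0.027,0.001],[0.0,0.1,0.4],0],
[[0.031,-0.028,0.001],[0.0,0.1,0.4],0],
[[0.031,-0.028,0.001],[0.0,0.1,0.4],0],
[[0.031,-0.028,0.002],[0.0,0.1,0.4],0],
[[0.031,-0.028,0.002],[0.0,0.1,0.4],0],
[[0.031,-0.028,0.001],[0.0,0.1,0.5],0],
[[0.03,-0.029,0.002],[0.0,0.2,0.4],0],
[[0.031,-0.028,0.001],[0.0,0.1,0.5],0],
-- [ 0.3701 -0.3117  0.1804] -2.891
```

View pics/w7.png

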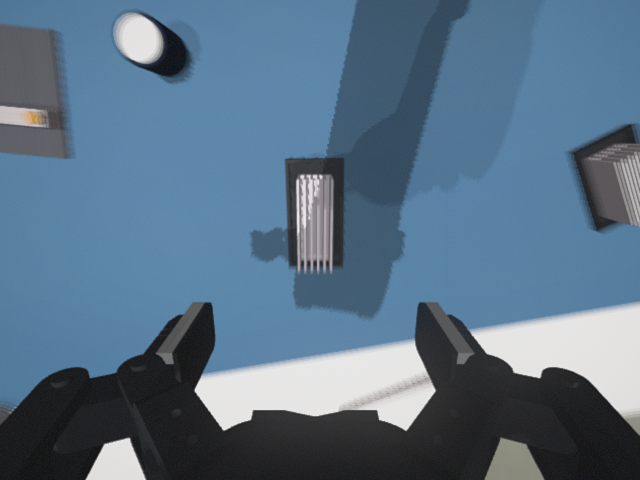

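The long sink lies in its tray (315,220). Now the tongued one.

>>> {"api": "drive_tool", "payload": {"steps": [[[0.032,-0.027,0.001],[0,0,0.4],0],[[0.031,-0.028,0.001],[0,0,0.4],0],[[0.031,-0.028,0.001],[0,0,0.4],0],[[0.031,-0.028,0],[0,0,0.4],0],[[0.031,-0.028,0],[0,0,0.4],0]]}}

```text
t: 16.15
tool_pos: [0.4733, -0.2494, 0.1791]
tool_rot: [0.113, 0.994, -0.0, 0.0]
ft_force: [-0.3, -0.8, 0.6]
gripper_width: 0.0854
```

>>> {"api": "drive_tool", "payload": {"steps": [[[0.031,-0.028,0.001],[0,0,0.5],0],[[0.03,-0.029,0.001],[0,0,0.4],0],[[0.031,-0.028,0.001],[0,0,0.5],0],[[0,0,0],[0,0,0],0],[[0,0,0],[0,0,0],0]]}}

```text
t: 16.65
tool_pos: [0.3649, -0.3105, 0.1764]
tool_rot: [0.127, 0.992, 0.0, 0.001]
ft_force: [0.8, 1.2, -1.1]
gripper_width: 0.0855
```

>>> {"api": "drive_tool", "payload": {"steps": [[[0,0,0],[0,0,0],0],[[0,0,0],[0,0,0],0]]}}

```text
t: 16.85
tool_pos: [0.367, -0.3089, 0.1761]
tool_rot: [0.124, 0.992, 0.0, 0.0]
ft_force: [-0.4, -0.0, 0.2]
gripper_width: 0.0854
```

```bash
python3 - <<'E'
from h import *
from rig import *
import json
P=json.load(open("poses.json"))
d=get_image("wrist");np.save("pics/w8.npy",d,allow_pickle=True);cv2.imwrite("pics/w8.png",d["img"][:,:,::-1])
t=load("pics/top0.npy");s=load("pics/scene0.npy");w6=load("pics/w6.npy")
for m in("sink_tongue","jig"):
    p0=np.array(P[m]);
    if m=="sink_tongue":p0=np.array([.375,-.302,-.25])
    print(m,proj(d,[[*p0[:2],.01]]),fit([d],m,p0,pad=12));p,f=fit([d,t,s],m,p0,pad=8);print(p,f)
    P[m]=p.tolist()
json.dump(P,open("poses.json","w"))
X,Y,H=P["sink_tongue"];gx,gy=X-.02*np.cos(H),Y-.02*np.sin(H)
plan([(gx,gy,.06,H+np.pi),(gx,gy,.012,H+np.pi)],step=.04)
E
```

```text
sink_tongue [[323.9998514  225.25683852]] (array([ 0.37367139, -0.30198302, -0.24658611]), np.float64(295.9019607843137))
[ 0.37412272 -0.30219607 -0.22525186] 170.7267973856209
jig [[285.40602379 364.91566211]] (array([ 0.5118956 , -0.37762127, -0.28884925]), np.float64(126.3686274509804))
[ 0.51199746 -0.37757173 -0.28937552] 92.6967320261438
[[0.005,0.003,0.039],[0.0,0.0,-0.4],0],
[[0.005,0.002,0.039],[0.0,0.0,-0.5],0],
[[0.005,0.003,0.038],[0.0,0.0,-0.4],0],
-- [ 0.3543 -0.2977  0.0601] -2.916
[[0.0,0.0,0.024],[0.0,0.0,0.0],0],
[[0.0,0.0,0.024],[0.0,0.0,0.0],0],
-- [ 0.3543 -0.2977  0.0121] -2.916
```

View pics/w8.png

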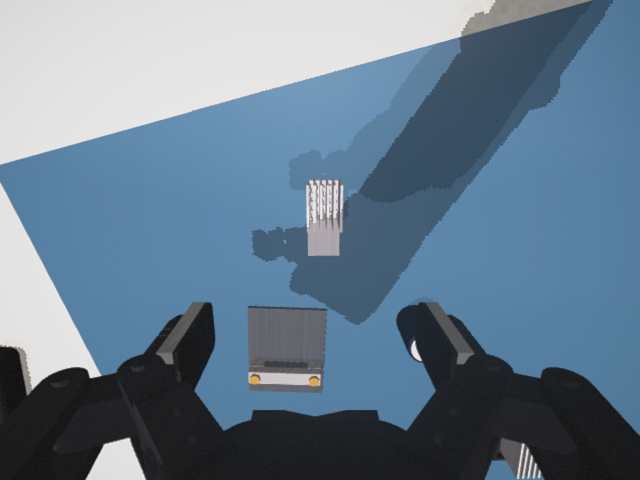

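>>> {"api": "drive_tool", "payload": {"steps": [[[0.005,0.003,0.039],[0,0,0.2],0],[[0.005,0.002,0.039],[0,0,0],0],[[0.005,0.003,0.038],[0,0,0],0],[[0,0,0.024],[0,0,0],0],[[0,0,0.024],[0,0,0],0]]}}

```text
t: 17.4
tool_pos: [0.3535, -0.2973, 0.0107]
tool_rot: [0.126, 0.992, 0.0, -0.001]
ft_force: [0.9, -0.3, 0.6]
gripper_width: 0.0855
```

>>> {"api": "drive_tool", "payload": {"steps": [[[0,0,0],[0,0,0],0.3],[[0,0,0],[0,0,0],1],[[0,0,0],[0,0,0],1],[[0,0,0],[0,0,0],1],[[0,0,0],[0,0,0],1]]}}

```text
t: 17.9
tool_pos: [0.3547, -0.2994, 0.0139]
tool_rot: [0.127, 0.992, -0.001, 0.002]
ft_force: [0.0, 0.7, 5.5]
gripper_width: 0.0294
```

>>> {"api": "drive_tool", "payload": {"steps": [[[0,0,0],[0,0,0],1],[[0,0,0],[0,0,0],1]]}}

```text
t: 18.1
tool_pos: [0.3547, -0.2994, 0.0139]
tool_rot: [0.127, 0.992, -0.001, 0.002]
ft_force: [0.4, 0.2, 6.9]
gripper_width: 0.0286
```

```bash
python3 - <<'E'
from h import *
from rig import *
import json
P=json.load(open("poses.json"));o=get_obs();print(o["tool_pos"],np.linalg.norm(o["ft_force"]))
x,y,z=o["tool_pos"];X,Y,H=P["jig"]
T=R.from_quat(o["tool_rot"]).as_matrix()[:,0];hh=np.arctan2(-T[1],-T[0]);print(hh)
c,s=np.cos(H),np.sin(H)
f=lambda a,z:(X+a*c,Y+a*s,z,H+np.pi)   # a: grip point along jig x
plan([(x,y,z+.055,hh+np.pi),f(-.07,.07)],closure=1)
E
```

```text
[ 0.35470192 -0.2993707   0.01388159] 6.947253550314474
-0.25435190447505823
[[0.0,0.0,-0.027],[0.0,0.1,0.0],1],
[[0.0,0.0,-0.028],[0.0,0.1,0.0],1],
-- [ 0.3546 -0.2993  0.0689] -2.887
[[-0.034,-0.011,0.0],[0.0,0.0,0.7],1],
[[-0.034,-0.011,-0.001],[0.0,0.0,0.7],1],
[[-0.035,-0.01,0.0],[0.0,0.0,0.6],1],
-- [ 0.4455 -0.3573  0.0699] -2.852
```

>>> {"api": "drive_tool", "payload": {"steps": [[[0,0,-0.027],[0,0,0],1],[[0,0,-0.028],[0,0,0],1],[[-0.034,-0.011,0],[0,0,0.7],1],[[-0.034,-0.011,0],[0,0,0.7],1],[[-0.035,-0.01,0],[0,0,0.6],1]]}}

```text
t: 18.6
tool_pos: [0.4452, -0.3568, 0.068]
tool_rot: [0.144, 0.99, 0.0, 0.001]
ft_force: [0.0, -0.7, -0.2]
gripper_width: 0.0292
```

>>> {"api": "drive_tool", "payload": {"steps": [[[0,0,0],[0,0,0],1],[[0,0,0.025],[0,0,0],1],[[0,0,0.013],[0,0,0],1],[[0,0,0],[0,0,0],1],[[0,0,0],[0,0,0],1]]}}

```text
t: 19.1
tool_pos: [0.4435, -0.3561, 0.0293]
tool_rot: [0.144, 0.99, 0.0, -0.0]
ft_force: [0.3, -0.2, -0.7]
gripper_width: 0.0289
```

```bash
python3 - <<'E'
from h import *
from rig import *
import json
P=json.load(open("poses.json"));o=get_obs();print(o["tool_pos"],o["ft_force"])
X,Y,H=P["jig"];c,s=np.cos(H),np.sin(H)
d=np.array(o["tool_pos"])-[X,Y,0];print("jig frame tcp",c*d[0]+s*d[1],-s*d[0]+c*d[1])
d=get_image("wrist");np.save("pics/w9.npy",d,allow_pickle=True);cv2.imwrite("pics/w9.png",d["img"][:,:,::-1])
f=lambda a,z:(X+a*c,Y+a*s,z,H+np.pi)
plan([f(-.07,.02),f(-.025,.02)],closure=1,step=.012)
E
```

```text
[ 0.44346468 -0.35606935  0.02928897] [ 0.34925911 -0.23871034 -0.68518501]
jig frame tcp -0.0718191253555233 0.0010522750715250828
[[-0.001,-0.001,0.01],[0.0,0.0,0.0],1],
-- [ 0.4447 -0.3578  0.0199] -2.852
[[-0.011,0.0,0.0],[0.0,0.0,0.0],1],
[[-0.011,0.0,0.0],[0.0,0.0,0.0],1],
[[-0.012,0.0,0.0],[0.0,0.0,0.0],1],
[[-0.011,0.0,0.0],[0.0,0.0,0.0],1],
-- [ 0.4878 -0.3707  0.02  ] -2.852
```

View pics/w9.png

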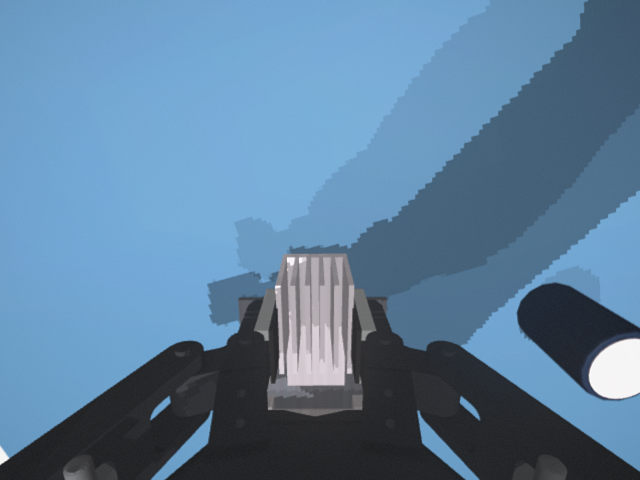

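>>> {"api": "drive_tool", "payload": {"steps": [[[0,-0.001,0.009],[0,0,0],1],[[0,0,0],[0,0,0],1],[[0,0,0],[0,0,0],1]]}}

```text
t: 19.45
tool_pos: [0.4437, -0.3573, 0.0203]
tool_rot: [0.144, 0.99, 0.0, -0.0]
ft_force: [0.7, 0.7, -1.3]
gripper_width: 0.0291
```

>>> {"api": "drive_tool", "payload": {"steps": [[[-0.01,0,0],[0,0,0],1],[[-0.01,0,0],[0,0,0],1],[[0,0,0],[0,0,0],1]]}}

```text
t: 19.75
tool_pos: [0.4658, -0.3635, 0.0207]
tool_rot: [0.143, 0.99, -0.0, 0.001]
ft_force: [0.8, 1.2, -1.1]
gripper_width: 0.0292
```

>>> {"api": "drive_tool", "payload": {"steps": [[[-0.01,0,0],[0,0,0],1],[[-0.009,0,0],[0,0,0],1],[[0,0,0],[0,0,0],1],[[0,0,0.002],[0,0,0],1],[[0,0,0],[0,0,0],1]]}}

```text
t: 20.25
tool_pos: [0.481, -0.3685, 0.0182]
tool_rot: [0.144, 0.99, 0.0, -0.0]
ft_force: [0.5, -0.5, -0.6]
gripper_width: 0.029
```

>>> {"api": "drive_tool", "payload": {"steps": [[[-0.004,0,0],[0,0,0],1],[[0,0,0],[0,0,0],1],[[0,0,0],[0,0,0],1]]}}

```text
t: 20.55
tool_pos: [0.485, -0.3696, 0.0182]
tool_rot: [0.144, 0.99, 0.0, -0.0]
ft_force: [0.4, -1.2, -0.9]
gripper_width: 0.029
```

>>> {"api": "drive_tool", "payload": {"steps": [[[-0.002,0,0],[0,0,0],1],[[0,0,0],[0,0,0],1]]}}

```text
t: 20.75
tool_pos: [0.4872, -0.3702, 0.0183]
tool_rot: [0.144, 0.99, -0.0, 0.0]
ft_force: [0.9, 0.1, 0.0]
gripper_width: 0.0289
```

>>> {"api": "drive_tool", "payload": {"steps": [[[-0.002,0,0],[0,0,0],1],[[0,0,0],[0,0,0],1]]}}

```text
t: 20.95
tool_pos: [0.4892, -0.3708, 0.0183]
tool_rot: [0.144, 0.99, -0.0, 0.0]
ft_force: [-0.2, 0.6, -1.4]
gripper_width: 0.0292
```

>>> {"api": "drive_tool", "payload": {"steps": [[[-0.002,0,0],[0,0,0],1],[[0,0,0],[0,0,0],1]]}}

```text
t: 21.15
tool_pos: [0.4911, -0.3714, 0.0183]
tool_rot: [0.144, 0.99, -0.0, 0.0]
ft_force: [0.3, 0.1, -0.6]
gripper_width: 0.0288
```

>>> {"api": "drive_tool", "payload": {"steps": [[[-0.001,0,0],[0,0,0],1],[[0,0,0],[0,0,0],1]]}}

```text
t: 21.35
tool_pos: [0.4918, -0.3717, 0.0183]
tool_rot: [0.144, 0.99, -0.0, 0.0]
ft_force: [-0.5, -0.6, 0.0]
gripper_width: 0.0291
```

>>> {"api": "drive_tool", "payload": {"steps": [[[-0.001,0,0],[0,0,0],1],[[0,0,0],[0,0,0],1]]}}

```text
t: 21.55
tool_pos: [0.4927, -0.372, 0.0183]
tool_rot: [0.144, 0.99, -0.0, -0.0]
ft_force: [0.1, 0.3, -0.7]
gripper_width: 0.0291
```

>>> {"api": "drive_tool", "payload": {"steps": [[[-0.001,0,0],[0,0,0],1],[[0,0,0],[0,0,0],1]]}}

```text
t: 21.75
tool_pos: [0.4927, -0.372, 0.0182]
tool_rot: [0.144, 0.99, 0.0, -0.001]
ft_force: [-1.8, 0.8, 1.2]
gripper_width: 0.0291
```

>>> {"api": "drive_tool", "payload": {"steps": [[[-0.001,0,0],[0,0,0],1],[[0,0,0],[0,0,0],1]]}}

```text
t: 21.95
tool_pos: [0.4928, -0.372, 0.0182]
tool_rot: [0.145, 0.989, 0.001, -0.002]
ft_force: [-5.6, 2.3, 3.1]
gripper_width: 0.0295
```

>>> {"api": "drive_tool", "payload": {"steps": [[[0.002,0,0],[0,0,0],1],[[0,0,0.001],[0,0,0],1],[[0,0,0],[0,0,0],1]]}}

```text
t: 22.25
tool_pos: [0.4927, -0.3721, 0.018]
tool_rot: [0.144, 0.99, 0.0, 0.0]
ft_force: [-3.3, 0.8, 4.9]
gripper_width: 0.0289
```

>>> {"api": "drive_tool", "payload": {"steps": [[[0,0,0],[0,0,0],0],[[0,0,0],[0,0,0],0],[[0,0,0],[0,0,0],0],[[0,0,0],[0,0,0],0],[[0,0,-0.025],[0,0,0],0]]}}

```text
t: 22.75
tool_pos: [0.4905, -0.3695, 0.0389]
tool_rot: [0.144, 0.99, 0.002, -0.003]
ft_force: [-0.1, 0.5, -0.5]
gripper_width: 0.0858
```

>>> {"api": "drive_tool", "payload": {"steps": [[[0,0,-0.04],[0,0,0],0],[[0,0,-0.045],[0,0,0],0],[[0,0,-0.045],[0,0,0],0],[[0,0,0],[0,0,0],0],[[0,0,0],[0,0,0],0]]}}

```text
t: 23.25
tool_pos: [0.4934, -0.3727, 0.1739]
tool_rot: [0.144, 0.99, -0.001, 0.002]
ft_force: [0.5, 0.5, -0.6]
gripper_width: 0.0857
```

```bash
python3 - <<'E'
from h import *
from rig import *
import json
P=json.load(open("poses.json"))
w=get_image("wrist");s=get_image("scene")
for n,m,t in(("w3","medium","tray_medium"),("w5","short","tray_short"),("w7","long","tray_long")):
    X=np.array(P[t]);print(m,[fit([s],"sink_"+m,X,.003)[0].round(3)-X.round(3)])
h=P["jig"]
print(fit([w],"jig",np.array(h))[0])
c=np.vstack([cv2.resize(w["img"][120:360,120:520],(600,360)),cv2.resize(s["img"][130:440,120:460],(600,240*310//340+20))])
cv2.imwrite("pics/end.png",c[:,:,::-1]);cv2.imwrite("pics/sc.png",s["img"][:,:,::-1])
E
```

```text
medium [array([ 0.004, -0.007, -0.216])]
short [array([ 0.005, -0.009, -0.245])]
long [array([ 0.004, -0.007,  0.182])]
[ 0.51109124 -0.37687579 -0.28948781]
```

View pics/end.png

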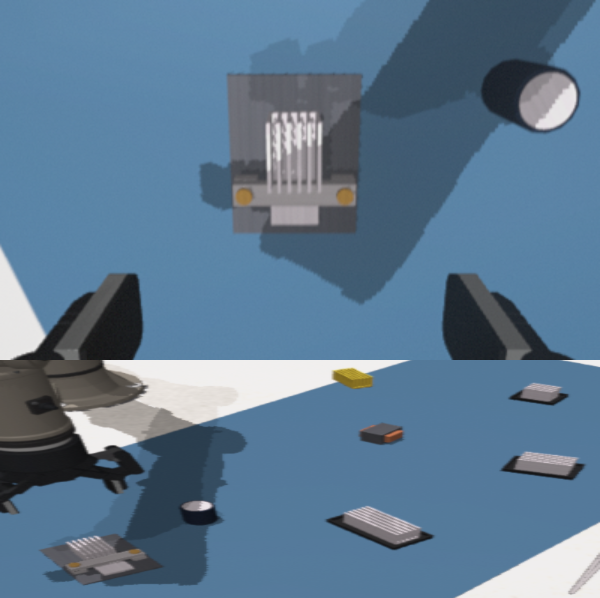

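View pics/sc.png

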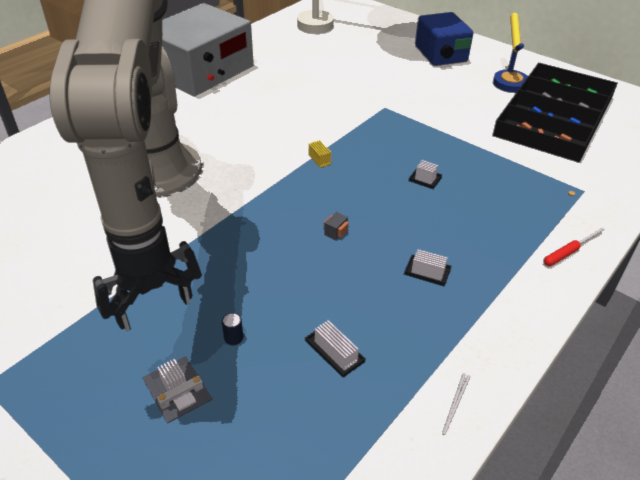

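The final pictures show all three plain sinks in their trays. The tongue comes out behind the bar with the fins at it, and the capacitor and transformer haven't visibly moved.

```bash
python3 -c "
from rig import *
print(job_done())"
```

```text
the job is handed in; nothing more can be done
None
```

All four heat sinks are placed and the job is handed in, at about 23 s of the 109 s allowed. `job_done()` reports no verdict.

- **Plain sinks:** I lowered the short, medium and long ones each into its own tray until the force reading showed contact with the floor, then released them. The pictures show all three fins up and inside their trays.
- **Tongued sink:** I slid the tongue under the bar until the fins met it. Contact came at about 6 N, with the tool within 1 mm of the computed home position. The wrist picture shows the tongue coming out behind the bar, centred.
- **Bystanders:** The capacitor, the transformer and the yellow look-alike were not touched and look unmoved. The arm was clear of everything, about 0.17 m up.

**Check that disagreed:** a last silhouette fit on the scene picture put the plain sinks 8–10 mm from their tray centres and turned by about 0.2 rad. I discounted it because the dark tray outline is counted as part of the sink. Tool positions at release (within about 3 mm of the tray centres) and the wrist pictures showed them centred and aligned.

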